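# Fit the blue tube carousel on the lab mixer

### The arm

A 7-joint arm with a two-finger parallel gripper is mounted at the origin on the work surface. World frame = base frame: x ahead of the robot, y to its left, z up, the work surface at z = 0. Lengths are in m, angles in rad, forces in N, time in s.
With the tool pointing down it reaches from about 0.425 to 0.875 m from the base axis. Payload 4.7 kg.
Tool frame: the origin (TCP) lies midway between the tips of the shut fingers; the grasp point (between the pads) lies 19 mm behind it; x points along the fingers, y is the direction in which the jaws open and shut, and the axes are right-handed (so a half turn about x gives the same grasp; the last joint's range is limited). The gripper opens to 87 mm and grips with 3 to 60 N. Pads are 19 mm wide; open, the fingers measure 117 mm over their backs; the gripper's body (75 mm by 190 mm) begins 51 mm behind the grasp point.
Start: joints at [1.167, 0.321, -0.07, 1.45, 0.023, 1.371, -0.057], TCP at [0.264, -0.594, 0.223] pointing down, gripper open.
Joint ranges: [-2.86, 2.86], [-0.3, 2.09], [-1.38, 1.24], [0.06, 2.45], [-1.56, 4.7], [0.09, 2.05], [-2.69, 2.69]. Speed limits (rad/s): [2.57, 2.57, 3.14, 3.14, 3.14, 3.14, 3.14].

### API

Orientations are given as a rotation vector (axis times angle).
In Python, from bench import ctrl gives the robot as it stands. The module is installed in compiled form; this text tells all that it offers.
- The arm moves only by the tool servo_tool, never from a script. Its arguments are lists of equal length, an entry for each row: "dp": the shift along the tool's x, y, z in units of 25 mm (1.0 is 25 mm), a list of three; "yaw": the turn about the tool's x in units of 6 degrees (1.0 is 6 degrees). A call has exactly 5 rows; each row shifts and turns the commanded pose from where the row before left it, along the tool's axes as they then stand; what a row does not reach is not made up. A row lasts 1/10 s, in which the tool goes at most 50 mm and 8.59 degrees, less where a joint would pass 70% of its speed; a pose out of reach is approached as far as the arm can. A call is refused whole if a number of a shift passes 1 or a number of a turn 1, either way. A call with a gripper value outside its range is refused whole. "fingers" is the opening, from 0 (shut) to 1 (fully open), set as the call begins (left out, the last holds). The fingers move at their own pace and stop on an object; "grip_force" is the grip in N (left out, the last holds). Time passes only in rows, so rows that do not move let the fingers close, or fill a call up. It gives the time, the measured TCP pose, the force and the opening at its end, in the units of the state.
- ctrl.get_state(): the state, without advancing time (a new reading comes with each control period).
- ctrl.get_image(name): name is "scene" or "top"; returns (picture, depth): 420x560x3 uint8, red, green, blue; 420x560 float32, m along the optical axis (not along the pixel's ray), 0 where there is no reading.
- ctrl.camera_info(name): a dict with "fx", "fy", "cx", "cy" (pixels), "extrinsics" (4x4, takes a point from world to camera coordinates). Camera axes: x right, y down, z forward; pixel columns grow to the right and rows downward; lengths in m; the calibration is good to about 2 mm. A picture is of the moment at which its call begins. camera_info takes no time and is no camera call.
- ctrl.close_job(): hands the job in, once; it reports no verdict.
Trained networks look in the newest picture that a camera, given by its name, has taken for a name from the list of things; names that differ only in an ending like _2 or _b are one class to them, and where a whole thing is asked for, a point or a joint stands for the part that bears it (a point fixed in the world has none). Each returns a list of dicts, best first, with "score" (0 to 1); they miss things now and then, are a little off and sometimes report something else, mostly with a low value. They report only what shows in the picture. A call takes as long as a camera call.
- ctrl.search_frame(camera, label): "extent" ([left, top, right, bottom] in pixels, round what is visible of it).
- ctrl.cut_out(camera, label): "region" (420x560 bool, what is visible of it) and "extent" ([left, top, right, bottom] in pixels, round what is visible of it).
The state is a dict: "time": time; "joint_positions": joint angles; "qd": joint speeds; "joint_torque": joint torques, N m; "position": TCP position; "tool_rot": TCP orientation; "ft_force": force on the tool from outside, world axes, zero at the start; "torque": the same for the moment, N m; "grip_width": opening from 0.0 (shut) to 1.0 (fully open).
Only numpy, scipy, OpenCV 4.12 (cv2) and the standard library are available. Lean on these libraries where they do the work, as an engineer would, in place of code of your own. Each camera call takes 0.05 s, during which the arm holds its last target.

### The job

Fit the blue tube carousel on the white round mixer: lift it by its grip bar, turn it so that its drive slot (at the orange end of the bar) matches the mixer's orange drive pin, and lower it over the central shaft and the pin at once until it sits flat on the turntable. Keep hold of it until it is down, then let go; leave the grey carousel where it is.

Things in the scene. Friction and masses are not known exactly. Their poses are not given: they have to be found in the camera images.
- blue_carousel_grip (a point): Centre of the grip bar of the loose blue carousel: upright disc, 150 mm wide, 18 mm high rim, 0.25 kg. Bar 68 x 18 x 20 mm (x, y, z) on the disc's axis, its centre 56 mm above the flat underside, 32 mm free below it. 40 mm through bore under the bar. Beyond the bar's orange end (+x): through drive slot, centre 48 mm from the axis, 24 mm (x) by 28 mm (y). Caps on the rim reach 23 mm. z up.
- mixer_seat (a point): Fixed white round mixer, 170 mm wide; its turntable does not turn. This point: on the shaft's axis, on the flat top of the aluminium turntable, 70 mm above the bench, where a seated carousel's underside lies. Steel shaft 20 mm thick, 36 mm high above this point, tapered nose. x points from shaft to drive pin, z up.
- mixer_pin (a point): Tip of the mixer's upright orange drive pin, 9 mm thick with a tapered tip, standing 48 mm from the shaft's axis and rising 22 mm above the turntable.
- grey_carousel_grip (a point): Centre of the grip bar of the loose grey carousel: a bystander of the same size and form, with yellow caps, without slot or orange end; 56 mm above its underside.

How it is judged:
On the way, in this order (a step that is already met when the one before it is completed fails the run):
1. the blue carousel is lifted well clear of the bench (height (world z) of blue_carousel_grip above 0.145 m), for 0.1 s.
2. still held in the fingers, it is down over the shaft and the pin (within 12 mm of its seat) (z of blue_carousel_grip in the frame of mixer_seat between 0.05 and 0.068 m and horizontal distance between blue_carousel_grip and mixer_seat below 0.015 m and contact force between blue_carousel and the fingers above 1 N), for 0.1 s.
At the end, for the whole second after the job is handed in: The blue carousel is released and rests flat on the turntable (within 4 mm, tilt under 3.4 degrees), its axis within 15 mm of the shaft's and its bar within 23 degrees of the line to the pin, so shaft and pin are in bore and slot; the grey carousel is within 30 mm of its start (z of blue_carousel_grip in the frame of mixer_seat between 0.052 and 0.06 m and horizontal distance between blue_carousel_grip and mixer_seat below 0.015 m and angle between the x axis of blue_carousel_grip and the x axis of mixer_seat, either way round below 0.4 rad and angle between blue_carousel_grip's own z axis and vertical below 0.06 rad and linear speed of blue_carousel below 0.02 m/s and distance of grey_carousel_grip from where it was at the start of the episode below 0.03 m); the robot touches nothing.
It fails at once if the grey carousel is moved more than 30 mm (distance of grey_carousel_grip from where it was at the start of the episode above 0.03 m).
It also fails if it takes over 42 s, if anything falls off the work surface, if the arm or the gripper's body presses on something with over 40 N, if the wrist force passes 120 N, or if a joint passes its speed limit or range.

## Working session

There is one attempt and no reset: what is moved stays moved. The work goes in short steps, Python scripts to look and compute and a tool call to move; the robot and the scene stay as the last step left them, time stands still between calls to the robot, and variables do not carry over. Pictures are saved under pics/ and viewed, and the job is handed in when it is done.

Besides the shell and the picture viewer there is one more tool, called after "Call:" as name(argument=value, ...) on one line, values as JSON. servo_tool: Moves the arm, as the interface text tells. Its arguments: {"type":"object","properties":{"dp":{"type":"array","items":{"type":"array","items":{"type":"number"}}},"yaw":{"type":"array","items":{"type":"number"}},"fingers":{"type":"number"},"grip_force":{"type":"number"}},"required":["dp","yaw"]}

```bash
mkdir -p pics; cat > h.py <<'E'
import numpy as np, cv2
from bench import ctrl
def cloud(name,depth):
    c=ctrl.camera_info(name); v,u=np.mgrid[:420,:560]
    z=depth; P=np.stack([(u-c['cx'])/c['fx']*z,(v-c['cy'])/c['fy']*z,z],-1)
    E=np.array(c['extrinsics']); R=E[:3,:3];t=E[:3,3]
    return (P-t)@R
def pix(name,p):
    c=ctrl.camera_info(name);E=np.array(c['extrinsics']);q=E[:3,:3]@np.array(p)+E[:3,3]
    return c['fx']*q[0]/q[2]+c['cx'],c['fy']*q[1]/q[2]+c['cy']
E
python3 - <<'E'
from h import *
for n in ['top','scene']:
    im,d=ctrl.get_image(n); cv2.imwrite(f'pics/{n}0.png',im[:,:,::-1]); np.savez(f'{n}0.npz',im=im,d=d)
    for l in ['blue_carousel_grip','mixer_seat','mixer_pin','grey_carousel_grip']:
        try:
            for r in ctrl.search_frame(n,l)[:3]: print(n,l,round(r['score'],2),np.round(r['extent']))
        except Exception as e: print(n,l,e)
s=ctrl.get_state(); print(s)
from scipy.spatial.transform import Rotation as R
print(R.from_rotvec(s['tool_rot']).as_matrix().round(3))
E
```

```text
top blue_carousel_grip 0.78 [364. 246. 420. 298.]
top mixer_seat 0.88 [249. 160. 315. 224.]
top grey_carousel_grip 0.85 [145. 202. 205. 264.]
scene blue_carousel_grip 0.6 [171. 171. 225. 210.]
scene mixer_seat 0.79 [239. 234. 312. 298.]
scene mixer_pin 0.56 [239. 234. 311. 302.]
scene grey_carousel_grip 0.83 [373. 239. 437. 292.]
{'time': 0.5, 'joint_positions': array([ 1.1671337 ,  0.32101317, -0.07009775,  1.45053706,  0.02258216,
        1.37082221, -0.05693768]), 'qd': array([-0.00091663, -0.00242531, -0.00125357, -0.00204473, -0.00074604,
        0.0008748 ,  0.00160119]), 'joint_torque': array([-3.23936329e-04, -4.90604925e+01, -4.02730694e-01, -3.12462294e+01,
       -6.37700083e-02,  3.45644436e-02,  2.60290767e-05]), 'position': array([ 0.26369391, -0.59410184,  0.22255931]), 'tool_rot': array([ 1.99106377,  0.4220205 , -1.99112105]), 'ft_force': array([-0.18588276,  0.07053852, -0.53054139]), 'torque': array([ 0.00941034, -0.03736678,  0.03006778]), 'grip_width': 1.0009684376876817}
[[-0.     0.406 -0.914]
 [-0.    -0.914 -0.406]
 [-1.     0.     0.   ]]
```

View pics/top0.png

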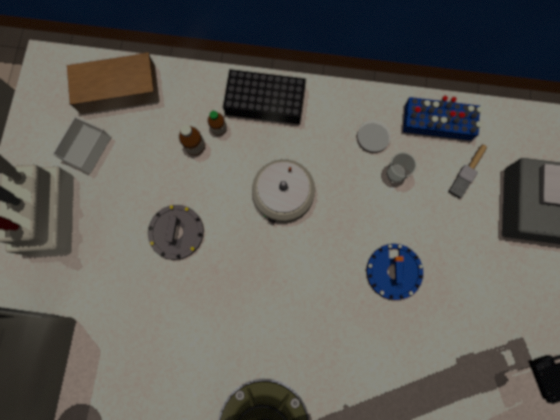

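View pics/scene0.png

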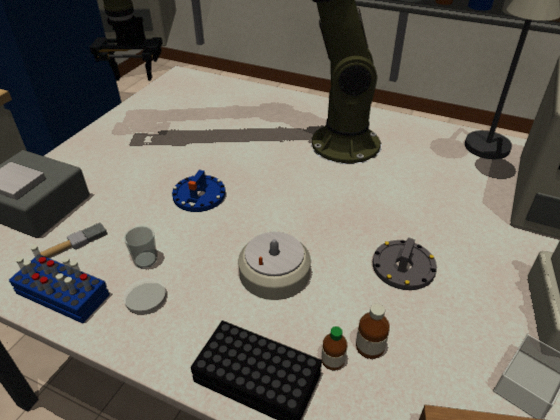

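```bash
python3 - <<'E'
from h import *
z=np.load('top0.npz');im=z['im'];d=z['d'];P=cloud('top',d)
hsv=cv2.cvtColor(im,cv2.COLOR_RGB2HSV)
print('bench',P[380,300],ctrl.camera_info('top')['extrinsics'])
def crop(n,x0,y0,x1,y1,k=7):
    cv2.imwrite(n,cv2.resize(im[y0:y1,x0:x1,::-1],None,fx=k,fy=k,interpolation=cv2.INTER_CUBIC))
crop('pics/cb.png',350,230,430,310)
crop('pics/cm.png',240,150,325,235)
for nm,(x0,y0,x1,y1) in dict(blue=(355,238,430,306),mix=(240,150,325,235),grey=(140,195,210,270)).items():
    Q=P[y0:y1,x0:x1].reshape(-1,3);h=hsv[y0:y1,x0:x1].reshape(-1,3)
    hist=np.histogram(Q[:,2],bins=np.arange(-.005,.14,.005)); print(nm,list(zip((hist[1][:-1]*1000).round().astype(int),hist[0])))
    o=(h[:,0]>4)&(h[:,0]<20)&(h[:,1]>150)&(h[:,2]>120)
    print('orange',o.sum(),Q[o].mean(0).round(4),Q[o,2].min(),Q[o,2].max())
E
```

```text
bench [ 0.12437115 -0.076024   -0.00338724] [[ 1.31394770e-01 -9.91329888e-01 -6.83632596e-04 -5.66738221e-02]
 [-9.70306831e-01 -1.28466962e-01 -2.04941196e-01  5.44796555e-01]
 [ 2.03076509e-01  2.75915348e-02 -9.78774049e-01  1.13139475e+00]
 [ 0.00000000e+00  0.00000000e+00  0.00000000e+00  1.00000000e+00]]
blue [(np.int64(-5), np.int64(1800)), (np.int64(0), np.int64(731)), (np.int64(5), np.int64(210)), (np.int64(10), np.int64(1075)), (np.int64(15), np.int64(745)), (np.int64(20), np.int64(115)), (np.int64(25), np.int64(10)), (np.int64(30), np.int64(4)), (np.int64(35), np.int64(4)), (np.int64(40), np.int64(2)), (np.int64(45), np.int64(7)), (np.int64(50), np.int64(17)), (np.int64(55), np.int64(15)), (np.int64(60), np.int64(118)), (np.int64(65), np.int64(75)), (np.int64(70), np.int64(0)), (np.int64(75), np.int64(0)), (np.int64(80), np.int64(0)), (np.int64(85), np.int64(0)), (np.int64(90), np.int64(0)), (np.int64(95), np.int64(0)), (np.int64(100), np.int64(0)), (np.int64(105), np.int64(0)), (np.int64(110), np.int64(0)), (np.int64(115), np.int64(0)), (np.int64(120), np.int64(0)), (np.
[... 532 characters left out ...]
(np.int64(55), np.int64(294)), (np.int64(60), np.int64(238)), (np.int64(65), np.int64(1219)), (np.int64(70), np.int64(677)), (np.int64(75), np.int64(12)), (np.int64(80), np.int64(7)), (np.int64(85), np.int64(8)), (np.int64(90), np.int64(9)), (np.int64(95), np.int64(14)), (np.int64(100), np.int64(16)), (np.int64(105), np.int64(8)), (np.int64(110), np.int64(0)), (np.int64(115), np.int64(0)), (np.int64(120), np.int64(0)), (np.int64(125), np.int64(0)), (np.int64(130), np.int64(0)), (np.int64(135), np.int64(0))]<stdin>:13: RuntimeWarning: Mean of empty slice.
  ret = um.true_divide(
Traceback (most recent call last):
ValueError: zero-size array to reduction operation minimum which has no identity
```

```bash
cat > a.py <<'E'
from h import *
z=np.load('top0.npz');im=z['im'];d=z['d'];P=cloud('top',d);hsv=cv2.cvtColor(im,cv2.COLOR_RGB2HSV)
V,U=np.mgrid[:420,:560]
def box(x0,y0,x1,y1): return (U>=x0)&(U<x1)&(V>=y0)&(V<y1)
def fit(Q): # min enclosing-ish circle via ellipse of hull
    h=cv2.convexHull(Q[:,:2].astype(np.float32)*1000)[:,0]
    A=np.c_[2*h,np.ones(len(h))];s=np.linalg.lstsq(A,(h**2).sum(1),rcond=None)[0];return s[:2],np.sqrt(s[2]+s[0]**2+s[1]**2)
b=box(355,238,430,306)
disc=b&(P[...,2]>.006)&(P[...,2]<.03);print('blue disc',fit(P[disc]))
bar=b&(P[...,2]>.058); Q=P[bar][:,:2]*1000; print('bar',cv2.minAreaRect(Q.astype(np.float32)),Q.mean(0),P[bar][:,2].mean())
o=b&(hsv[...,0]<20)&(hsv[...,1]>120)&(hsv[...,2]>90);print('orange',o.sum(),P[o].mean(0))
m=box(240,150,325,235)
t=m&(P[...,2]>.062)&(P[...,2]<.078);print('turntable',fit(P[t]),P[t][:,2].mean())
s=m&(P[...,2]>.098);print('shaft top',P[s].mean(0),s.sum())
r=m&((hsv[...,0]<12)|(hsv[...,0]>170))&(hsv[...,1]>110)&(P[...,2]>.06);print('pin',r.sum(),P[r],np.argwhere(r)[:,::-1].tolist())
g=box(140,195,210,270)&(P[...,2]>.006)&(P[...,2]<.03);print('grey',fit(P[g]))
E
python3 a.py
```

```text
blue disc (array([ 429.89774062, -289.49409193]), np.float64(74.55625984073163))
bar ((386.67364501953125, -155.056396484375), (67.85842895507812, 311.4732971191406), 17.98875617980957) [ 415.89033445 -259.33771032] 0.19145499826818346
orange 30 [ 0.45473854 -0.27777294  0.0985908 ]
turntable (array([604.27444509,  31.35232211]), np.float64(72.85141079269707)) 0.06891625845125579
shaft top [0.4608736  0.0080389  0.63986931] 52
pin 4 [[0.65171298 0.02210061 0.09240664]
 [0.65254737 0.01958177 0.09079669]
 [0.64984729 0.02184178 0.08973396]
 [0.65087124 0.01933811 0.08749109]] [[289, 168], [290, 168], [289, 169], [290, 169]]
grey (array([469.37867112, 313.19718022]), np.float64(82.99509758395261))
```

View pics/cb.png

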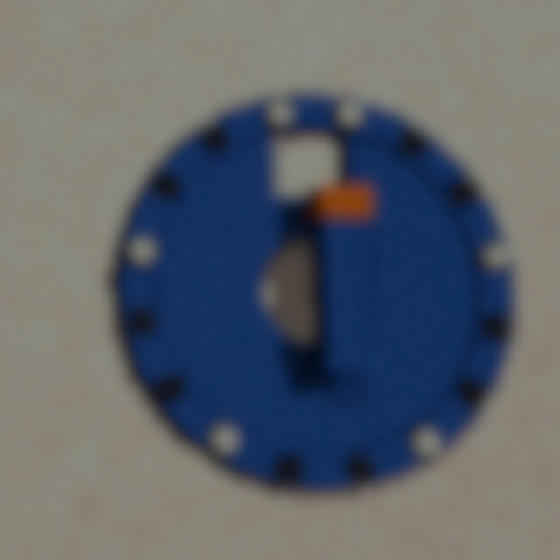

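View pics/cm.png

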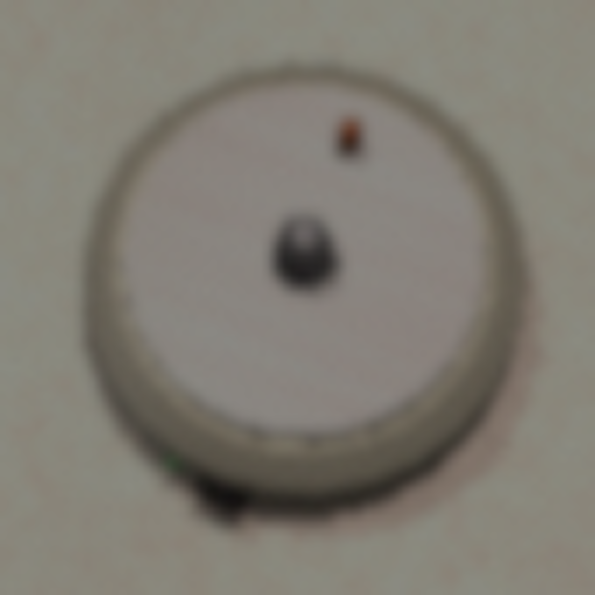

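```bash
cat > b.py <<'E'
exec(open('a.py').read().split("b=box")[0])
C=ctrl.camera_info('top')
E_=np.array(C['extrinsics']);cam=-E_[:3,:3].T@E_[:3,3];print('cam',cam)
def plane(u,v,zz):
    r=E_[:3,:3].T@np.array([(u-C['cx'])/C['fx'],(v-C['cy'])/C['fy'],1]);return cam+r*(zz-cam[2])/r[2]
b=box(355,238,430,306)
bar=b&(P[...,2]>.056)&(P[...,2]<.075);n,l,st,ce=cv2.connectedComponentsWithStats(bar.astype(np.uint8));k=1+st[1:,4].argmax();bar=l==k
Q=P[bar]; print('bar n',bar.sum(),Q.mean(0),cv2.minAreaRect((Q[:,:2]*1000).astype(np.float32)))
w=np.linalg.eigh(np.cov(Q[:,:2].T))[1][:,1];print('bar dir deg mod180',np.degrees(np.arctan2(w[1],w[0])))
# colour-only: project mask pixels to z=.066
uv=np.argwhere(bar)[:,::-1];W=np.array([plane(u,v,.066) for u,v in uv]);print('bar plane',cv2.minAreaRect((W[:,:2]*1000).astype(np.float32)),W.mean(0))
o=b&(hsv[...,0]<20)&(hsv[...,1]>120)&(hsv[...,2]>90);uo=np.argwhere(o).mean(0)[::-1];print('orange',plane(*uo,.066))
# blue disc from colour rim
bl=b&(hsv[...,0]>100)&(hsv[...,0]<130)&(hsv[...,1]>130)
W=np.array([plane(u,v,.018) for u,v in np.argwhere(bl)[:,::-1]]);print('disc col',fit(W),cv2.minEnclosingCircle((W[:,:2]*1000).astype(np.float32)))
m=box(240,150,325,235)
t=m&(P[...,2]>.064)&(P[...,2]<.076);print('turntable',fit(P[t]),np.median(P[t][:,2]),P[t][:,:2].mean(0))
s=m&(P[...,2]>.095)&(P[...,2]<.112);print('shaft top',np.median(P[s],0),s.sum())
su,sv=np.median(np.argwhere(s),0)[::-1];print('px',su,sv,plane(su,sv,.105))
print('shaft cm px top ~(283.6,183): ',plane(240+306/7,150+232/7,.104))
print('pin tip', plane(240+349/7,150+127/7,.092), plane(240+348/7,150+150/7,.072))
print('slot centre', plane(350+308/7,230+165/7,.012))
E
python3 b.py
```

```text
cam [ 0.30630677 -0.01741101  1.21899234]
bar n 206 [ 0.42912088 -0.28916574  0.06414579] ((430.20306396484375, -289.6506652832031), (66.2076644897461, 19.271045684814453), 7.394341945648193)
bar dir deg mod180 -172.96325403567403
bar plane ((429.708251953125, -288.4521789550781), (65.62721252441406, 19.660015106201172), 8.113825798034668) [ 0.42892769 -0.28873096  0.066     ]
orange [ 0.4590265  -0.28511162  0.066     ]
disc col (array([ 429.98409009, -287.12256258]), np.float64(71.45165788130069)) ((430.474853515625, -287.508544921875), 72.6944808959961)
turntable (array([605.4921849 ,  31.31555697]), np.float64(69.40867195655284)) 0.06912004256480983 [0.60394686 0.03127919]
shaft top [0.6031945  0.0308271  0.10206746] 38
px 283.0 184.0 [0.60376425 0.03127631 0.105     ]
shaft cm px top ~(283.6,183):  [0.60650988 0.02981518 0.104     ]
pin tip [0.65174645 0.01985968 0.092     ] [0.64887665 0.01972281 0.072     ]
slot centre [ 0.47702769 -0.28410428  0.012     ]
```

Call:
servo_tool(dp=[[0,-0.56,-0.73],[0,-0.56,-0.73],[0,-0.56,-0.73],[0,-0.56,-0.73],[0,-0.56,-0.73]], yaw=[0,0,0,0,0], fingers=1)

```text
time: 1.0
position: [0.3191, -0.4923, 0.2227]
tool_rot: [1.991, 0.422, -1.991]
ft_force: [-0.4, -0.4, 0.0]
grip_width: 0.998
```

Call:
servo_tool(dp=[[0,-0.56,-0.73],[0,-0.56,-0.73],[0,-0.56,-0.73],[0,-0.56,-0.73],[0,-0.56,-0.73]], yaw=[0,0,0,0,0])

```text
time: 1.5
position: [0.3741, -0.3913, 0.2228]
tool_rot: [1.991, 0.422, -1.991]
ft_force: [0.3, 0.4, 0.3]
grip_width: 1.0
```

Call:
servo_tool(dp=[[0,-0.56,-0.73],[0,-0.56,-0.73],[0,-0.56,-0.73],[0,-0.56,-0.73],[0,-0.56,-0.73]], yaw=[0,0,0,0,0])

```text
time: 2.0
position: [0.4291, -0.2903, 0.2228]
tool_rot: [1.991, 0.422, -1.991]
ft_force: [0.0, 0.3, 1.4]
grip_width: 0.997
```

Call:
servo_tool(dp=[[0,0,0],[0,0,0],[0,0,0],[0,0,0],[0,0,0]], yaw=[0.7,0.7,0.7,0.68,0])

```text
time: 2.5
position: [0.4288, -0.2911, 0.2227]
tool_rot: [2.156, 0.136, -2.156]
ft_force: [0.2, -0.1, 0.6]
grip_width: 0.998
```

```bash
cat >> h.py <<'E'
from scipy.spatial.transform import Rotation as Ro
def rem(xyz,ydeg):
    s=ctrl.get_state();M=Ro.from_rotvec(s['tool_rot']).as_matrix()
    cur=np.degrees(np.arctan2(M[1,1],M[0,1]))
    print('t',round(s['time'],2),'pos',s['position'].round(4),'ydeg',round(cur,2),'x',M[:,0].round(3),'F',s['ft_force'].round(1),'w',round(s['grip_width'],3),'q',s['joint_positions'].round(2))
    print('dp units',(M.T@(np.array(xyz)-s['position'])/.025).round(2),'yaw units',round(((cur-ydeg+180)%360-180)/6,2))
E
python3 -c "
from h import *
rem([.4298,-.2892,.041],-82.8)
im,d=ctrl.get_image('scene'); cv2.imwrite('pics/s1.png',im[:,:,::-1])"
```

```text
t 2.5 pos [ 0.4288 -0.2911  0.2227] ydeg -82.75 x [ 0. -0. -1.] F [ 0.2 -0.1  0.6] w 0.998 q [ 0.84  0.05 -0.3   1.77  0.02  1.32 -0.91]
dp units [ 7.27 -0.07 -0.05] yaw units 0.01
```

Call:
servo_tool(dp=[[0.8,-0.07,-0.05],[0.8,0,0],[0.8,0,0],[0.8,0,0],[0.8,0,0]], yaw=[0,0,0,0,0])

```text
time: 3.05
position: [0.4297, -0.2893, 0.1219]
tool_rot: [2.155, 0.138, -2.155]
ft_force: [-1.0, 0.9, -0.6]
grip_width: 1.002
```

```bash
python3 -c "
from h import *
rem([.4298,-.2892,.041],-82.8)
for n in ['scene','top']:
    im,d=ctrl.get_image(n); im=im[130:250,130:270] if n=='scene' else im[220:320,340:440]
    cv2.imwrite('pics/%s2.png'%n,cv2.resize(im[:,:,::-1],None,fx=5,fy=5,interpolation=cv2.INTER_CUBIC))"
```

```text
t 3.05 pos [ 0.4297 -0.2893  0.1219] ydeg -82.64 x [ 0. -0. -1.] F [-1.   0.9 -0.6] w 1.002 q [ 0.83  0.13 -0.31  1.89  0.04  1.12 -0.94]
dp units [ 3.24 -0.   -0.  ] yaw units 0.03
```

View pics/scene2.png

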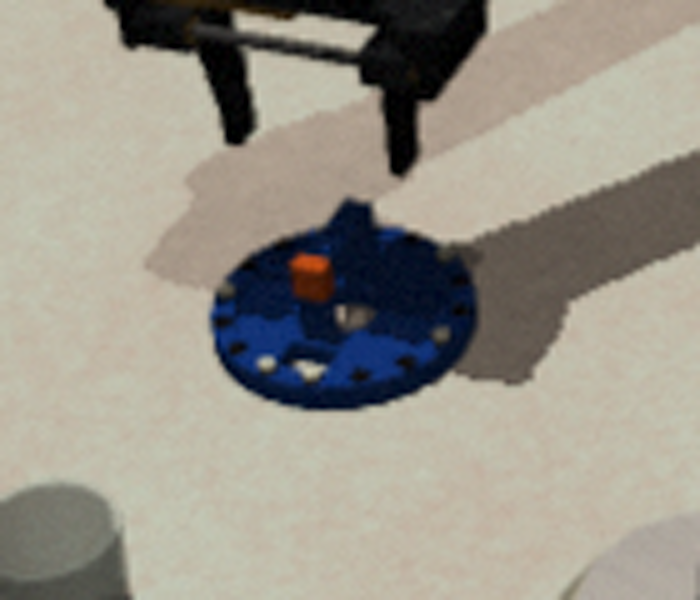

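View pics/top2.png

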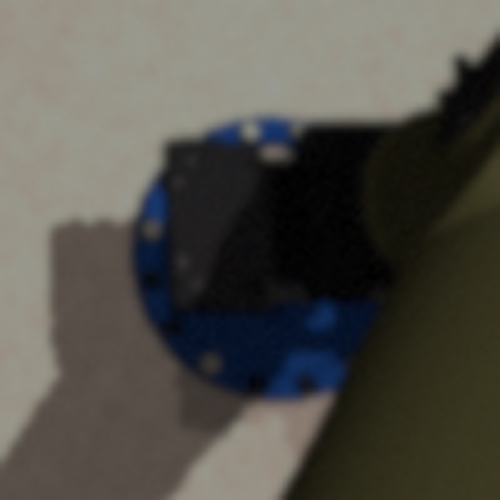

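The fingers straddle the bar in the scene crop (tips near (235,140) and (400,170), bar between and below, orange end at (312,275)). Going down and gripping.

Call:
servo_tool(dp=[[0.8,0,0],[0.8,0,0],[0.8,0,0],[0.84,0,0],[0,0,0]], yaw=[0,0,0,0,0])

```text
time: 3.65
position: [0.4283, -0.2884, 0.0401]
tool_rot: [2.153, 0.141, -2.16]
ft_force: [0.4, 0.4, -1.0]
grip_width: 0.999
```

Call:
servo_tool(dp=[[0,0,0],[0,0,0],[0,0,0],[0,0,0],[0,0,0]], yaw=[0,0,0,0,0], fingers=0, grip_force=40)

```text
time: 4.15
position: [0.43, -0.2894, 0.0421]
tool_rot: [2.156, 0.136, -2.155]
ft_force: [-0.2, -0.4, -0.0]
grip_width: 0.631
```

Call:
servo_tool(dp=[[0,0,0],[0,0,0],[0,0,0],[0,0,0],[0,0,0]], yaw=[0,0,0,0,0])

```text
time: 4.65
position: [0.4297, -0.2894, 0.0415]
tool_rot: [2.156, 0.136, -2.156]
ft_force: [0.6, -0.4, -0.7]
grip_width: 0.202
```

Call:
servo_tool(dp=[[0,0,0],[-0.4,0,0],[-0.8,0,0],[-0.8,0,0],[-0.8,0,0]], yaw=[0,0,0,0,0])

```text
time: 5.15
position: [0.4294, -0.2888, 0.1125]
tool_rot: [2.155, 0.138, -2.157]
ft_force: [0.6, -0.5, -2.5]
grip_width: 0.202
```

Call:
servo_tool(dp=[[-0.8,0,0],[-0.8,0,0],[-0.8,0,0],[-0.8,0,0],[-0.4,0,0]], yaw=[0,0,0,0,0])

```text
time: 5.65
position: [0.4303, -0.2893, 0.2037]
tool_rot: [2.157, 0.135, -2.153]
ft_force: [1.2, -0.8, -1.6]
grip_width: 0.204
```

Call:
servo_tool(dp=[[0,0,0],[0,0,0],[0,0,0],[0,0,0],[0,0,0]], yaw=[0,0,0,0,0])

```text
time: 6.15
position: [0.4294, -0.289, 0.2008]
tool_rot: [2.155, 0.138, -2.158]
ft_force: [0.0, -0.0, -2.7]
grip_width: 0.202
```

```bash
python3 -c "
from h import *
rem([.604,.0312,.20],-103.7)
for n in ['scene']:
    im,d=ctrl.get_image(n); np.savez('s3.npz',im=im,d=d); im=im[100:300,130:330]
    cv2.imwrite('pics/%s3.png'%n,cv2.resize(im[:,:,::-1],None,fx=3,fy=3,interpolation=cv2.INTER_CUBIC))"
```

```text
t 6.15 pos [ 0.4294 -0.289   0.2008] ydeg -82.74 x [-0.001  0.001 -1.   ] F [ 0.  -0.  -2.7] w 0.202 q [ 0.84  0.07 -0.31  1.8   0.02  1.28 -0.92]
dp units [  0.03 -11.82  -8.55] yaw units 3.49
```

View pics/scene3.png

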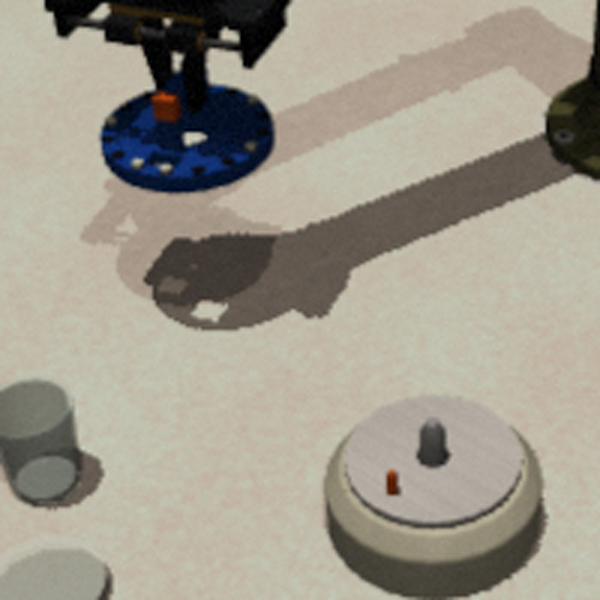

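Call:
servo_tool(dp=[[0,-0.79,-0.57],[0,-0.79,-0.57],[0,-0.79,-0.57],[0,-0.79,-0.57],[0,-0.79,-0.57]], yaw=[0,0,0,0,0])

```text
time: 6.7
position: [0.4883, -0.1814, 0.2014]
tool_rot: [2.156, 0.137, -2.156]
ft_force: [0.1, -0.9, -2.3]
grip_width: 0.202
```

Call:
servo_tool(dp=[[0,-0.79,-0.57],[0,-0.79,-0.57],[0,-0.79,-0.57],[0,-0.79,-0.57],[0,-0.79,-0.57]], yaw=[0,0,0,0,0])

```text
time: 7.2
position: [0.5465, -0.0744, 0.2014]
tool_rot: [2.156, 0.137, -2.156]
ft_force: [1.3, -0.5, -2.2]
grip_width: 0.202
```

Call:
servo_tool(dp=[[0,-0.79,-0.57],[0,-0.79,-0.57],[0,-0.79,-0.57],[0,-0.79,-0.57],[0,-0.79,-0.57]], yaw=[0,0,0,0,0])

```text
time: 7.7
position: [0.6047, 0.0324, 0.2012]
tool_rot: [2.156, 0.136, -2.157]
ft_force: [0.4, 0.5, -2.1]
grip_width: 0.201
```

Call:
servo_tool(dp=[[0,0,0],[0,0,0],[0,0,0],[0,0,0],[0,0,0]], yaw=[0.87,0.87,0.87,0.87,0])

```text
time: 8.2
position: [0.6042, 0.0316, 0.2012]
tool_rot: [-2.095, 0.251, 2.096]
ft_force: [0.8, 0.5, -2.7]
grip_width: 0.207
```

Call:
servo_tool(dp=[[0,0,0],[0,0,0],[0,0,0],[0,0,0],[0,0,0]], yaw=[0,0,0,0,0])

```text
time: 8.7
position: [0.6043, 0.0316, 0.2015]
tool_rot: [-2.095, 0.25, 2.095]
ft_force: [0.5, 0.1, -1.3]
grip_width: 0.198
```

```bash
python3 -c "
from h import *
rem([.604,.0312,.20],-103.7)
print('shaft seen (274,240):',pix('scene',[.604,.0312,.106]),'pin seen (260.7,257):',pix('scene',[.6505,.0197,.092]))
for n in ['scene','top']:
    im,d=ctrl.get_image(n); np.savez('%s4.npz'%n,im=im,d=d); im=im[150:310,190:350] if n=='scene' else im[130:250,220:340]
    cv2.imwrite('pics/%s4.png'%n,cv2.resize(im[:,:,::-1],None,fx=4,fy=4,interpolation=cv2.INTER_CUBIC))"
```

```text
t 8.7 pos [0.6043 0.0316 0.2015] ydeg -103.61 x [-0. -0. -1.] F [ 0.5  0.1 -1.3] w 0.198 q [ 0.34  0.28 -0.53  1.58  0.14  1.32 -2.01]
dp units [0.06 0.02 0.01] yaw units 0.02
shaft seen (274,240): (np.float64(273.9309382938163), np.float64(239.6778180984746)) pin seen (260.7,257): (np.float64(260.2392070007519), np.float64(256.03813831053657))
```

View pics/scene4.png

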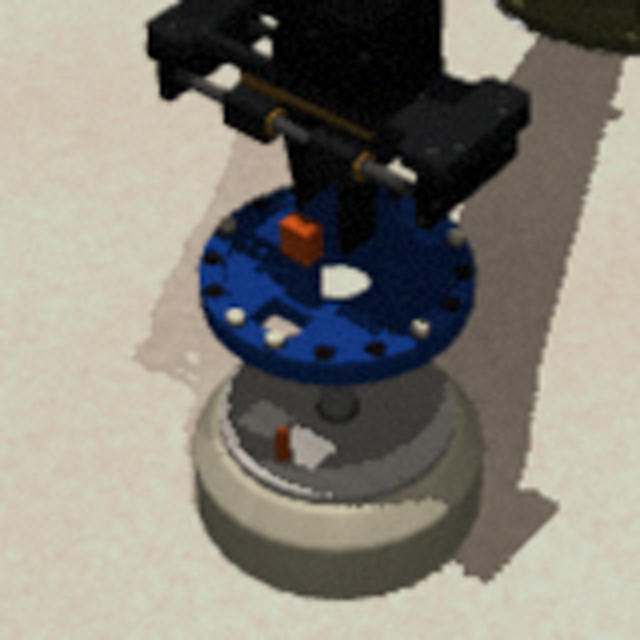

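View pics/top4.png

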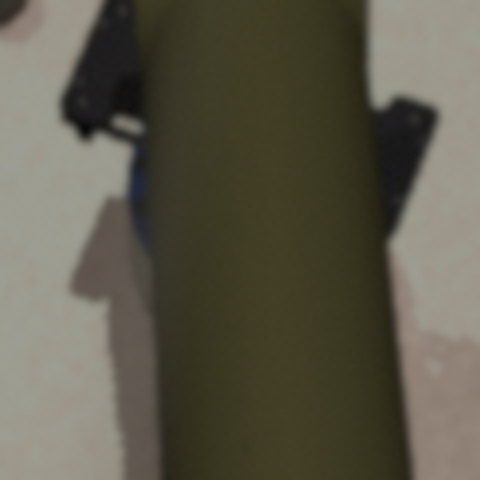

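```bash
python3 -c "
from h import *
a=np.radians(-13.65)
print('slot seen ~(260.5,231.5):',pix('scene',[.6043+.048*np.cos(a),.0316+.048*np.sin(a),.170]))"
```

```text
slot seen ~(260.5,231.5): (np.float64(259.30384002221734), np.float64(230.41478967617175))
```

The slot agrees with its predicted place to about 1 px. I'll lower it in stages.

Call:
servo_tool(dp=[[0.6,0,0],[0.6,0,0],[0.6,0,0],[0.4,0,0],[0,0,0]], yaw=[0,0,0,0,0])

```text
time: 9.3
position: [0.6027, 0.0315, 0.1437]
tool_rot: [-2.091, 0.251, 2.1]
ft_force: [-1.3, 0.3, -2.1]
grip_width: 0.207
```

Call:
servo_tool(dp=[[0.3,0,0],[0.3,0,0],[0.3,0,0],[0.1,0,0],[0,0,0]], yaw=[0,0,0,0,0])

```text
time: 9.8
position: [0.604, 0.0316, 0.121]
tool_rot: [-2.094, 0.25, 2.096]
ft_force: [0.5, 0.2, -1.9]
grip_width: 0.202
```

```bash
python3 -c "
from h import *
rem([.604,.0312,.111],-103.7)
for n in ['scene']:
    im,d=ctrl.get_image(n); np.savez('%s5.npz'%n,im=im,d=d); im=im[150:310,190:350] if n=='scene' else im[130:250,220:340]
    cv2.imwrite('pics/%s5.png'%n,cv2.resize(im[:,:,::-1],None,fx=4,fy=4,interpolation=cv2.INTER_CUBIC))"
```

```text
t 9.8 pos [0.604  0.0316 0.121 ] ydeg -103.62 x [-0.001 -0.    -1.   ] F [ 0.5  0.2 -1.9] w 0.202 q [ 0.33  0.34 -0.52  1.68  0.18  1.17 -2.04]
dp units [ 0.4   0.02 -0.  ] yaw units 0.01
```

View pics/scene5.png

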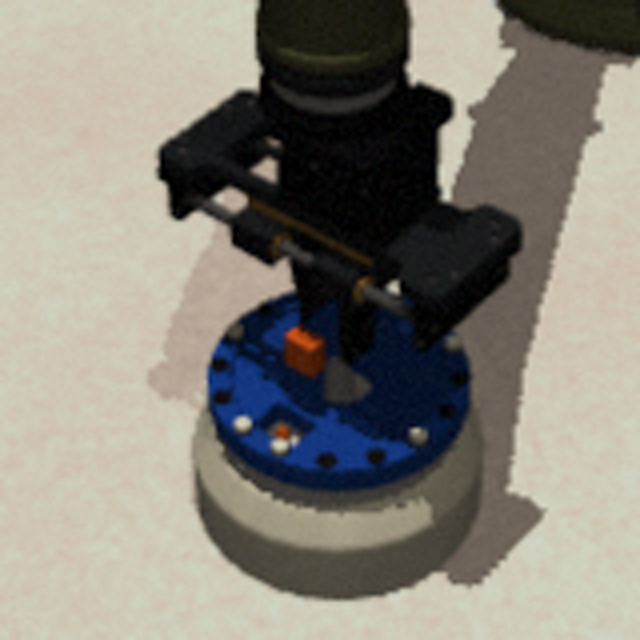

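Call:
servo_tool(dp=[[0.1,0,0],[0.1,0,0],[0.1,0,0],[0.06,0,0],[0,0,0]], yaw=[0,0,0,0,0])

```text
time: 10.35
position: [0.6041, 0.0316, 0.1122]
tool_rot: [-2.095, 0.25, 2.096]
ft_force: [1.2, -0.5, -2.7]
grip_width: 0.205
```

Call:
servo_tool(dp=[[0,0,0],[0,0,0],[0,0,0],[0,0,0],[0,0,0]], yaw=[0,0,0,0,0])

```text
time: 10.85
position: [0.6043, 0.0317, 0.1126]
tool_rot: [-2.095, 0.25, 2.095]
ft_force: [-0.1, -0.2, -2.9]
grip_width: 0.202
```

Not in contact yet; creeping down until the force shows it.

Call:
servo_tool(dp=[[0.03,0,0],[0.03,0,0],[0,0,0],[0,0,0],[0,0,0]], yaw=[0,0,0,0,0])

```text
time: 11.35
position: [0.6044, 0.0317, 0.1116]
tool_rot: [-2.096, 0.251, 2.095]
ft_force: [-2.5, -1.3, 4.4]
grip_width: 0.201
```

Call:
servo_tool(dp=[[0.03,0,0],[0,0,0],[0,0,0],[0,0,0],[0,0,0]], yaw=[0,0,0,0,0])

```text
time: 11.85
position: [0.6044, 0.0316, 0.1116]
tool_rot: [-2.096, 0.251, 2.095]
ft_force: [-3.5, -0.7, 7.9]
grip_width: 0.206
```

Call:
servo_tool(dp=[[0,0,0],[0,0,0],[0,0,0],[0,0,0],[0,0,0]], yaw=[0,0,0,0,0], fingers=1)

```text
time: 12.35
position: [0.6043, 0.0317, 0.11]
tool_rot: [-2.095, 0.25, 2.095]
ft_force: [-0.4, 0.1, 0.9]
grip_width: 0.571
```

Call:
servo_tool(dp=[[0,0,0],[0,0,0],[0,0,0],[0,0,0],[0,0,0]], yaw=[0,0,0,0,0])

```text
time: 12.85
position: [0.6043, 0.0317, 0.1103]
tool_rot: [-2.095, 0.25, 2.095]
ft_force: [0.5, 0.5, 0.1]
grip_width: 0.974
```

Call:
servo_tool(dp=[[-0.3,0,0],[-0.8,0,0],[-0.8,0,0],[-0.8,0,0],[-0.8,0,0]], yaw=[0,0,0,0,0])

```text
time: 13.35
position: [0.6044, 0.0318, 0.1993]
tool_rot: [-2.096, 0.25, 2.095]
ft_force: [-0.4, -0.0, 0.5]
grip_width: 0.999
```

Call:
servo_tool(dp=[[-0.8,0,0],[-0.8,0,0],[-0.5,0,0],[0,0,0],[0,0,0]], yaw=[0,0,0,0,0])

```text
time: 13.85
position: [0.6041, 0.0316, 0.2499]
tool_rot: [-2.095, 0.25, 2.096]
ft_force: [-0.7, 0.3, 0.5]
grip_width: 1.001
```

```bash
python3 -c "
from h import *
rem([.604,.0312,.25],-103.7)
for n in ['scene']:
    im,d=ctrl.get_image(n); np.savez('%s6.npz'%n,im=im,d=d)
    P=cloud(n,d); hsv=cv2.cvtColor(im,cv2.COLOR_RGB2HSV)
    bl=(hsv[...,0]>100)&(hsv[...,0]<130)&(hsv[...,1]>130)&(np.hypot(P[...,0]-.604,P[...,1]-.031)<.085)
    q=P[bl&(P[...,2]>.075)&(P[...,2]<.094)];A=np.c_[q[:,:2],np.ones(len(q))];s=np.linalg.lstsq(A,q[:,2],rcond=None)[0]
    print('disc n',len(q),'z',np.median(q[:,2]),'tilt deg',np.degrees(np.hypot(*s[:2])))
    b=bl&(P[...,2]>.12)&(P[...,2]<.145);print('bar',b.sum(),P[b].mean(0),P[b][:,2].max())
    im=im[150:310,190:350]
    cv2.imwrite('pics/%s6.png'%n,cv2.resize(im[:,:,::-1],None,fx=4,fy=4,interpolation=cv2.INTER_CUBIC))"
```

```text
t 13.85 pos [0.6041 0.0316 0.2499] ydeg -103.62 x [-0. -0. -1.] F [-0.7  0.3  0.5] w 1.001 q [ 0.34  0.25 -0.53  1.51  0.13  1.41 -2.  ]
dp units [-0.    0.02  0.  ] yaw units 0.01
disc n 1795 z 0.08455724202638398 tilt deg 0.7316197982914227
bar 191 [0.60094239 0.03687882 0.13253718] 0.13840273214030172
```

View pics/scene6.png

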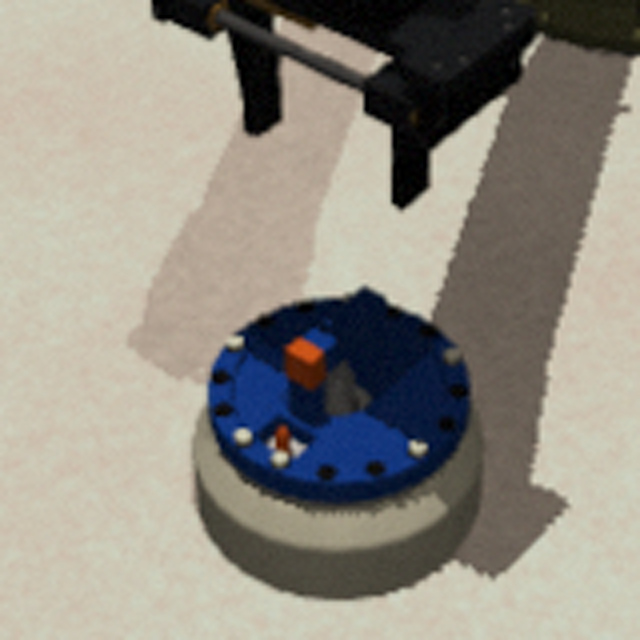

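```bash
python3 -c "
from h import *
print(ctrl.close_job())"
```

```text
the job is handed in; nothing more can be done
None
```

The blue carousel is seated on the mixer and released, and the job is handed in. The clock read about 14 s of the 42 s allowed; no verdict was reported.

I gripped it by the bar, lifted it to a grip height of about 0.215 m, and turned it about 21° to line up with the pin. I then lowered it over the shaft and pin until the wrist force showed contact, opened the fingers and backed off about 140 mm.

What my last checks showed:
- **Seating:** the disc surface measured at z = 0.0846 m, against the 0.084 m I worked out for a seated carousel, with a tilt of about 0.7°.
- **Fit:** the last picture shows the shaft in the bore and the pin in the slot. At release the tool was within about 1 mm and 0.1° of the target I had measured for the mixer.
- **Clear of the robot:** the tool force is about zero and the fingers are fully open, well above the carousel.

No check failed. I did not re-measure the grey carousel's position; the arm never went near it.

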